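Clamp the note pad with the ratchet press

ROBOT

A 6-joint arm with a two-finger parallel gripper is mounted at the origin on the work surface; the furniture and walls round the work are solid. World frame = base frame: x ahead of the robot, y to its left, z up, the work surface at z = 0. Lengths are in m, angles in degrees, forces in N, time in s.
With the tool pointing down it reaches from about 0.35 to 0.875 m from the base axis. Payload 4.2 kg.
Tool frame: the origin (TCP) lies at the very end of the fingers, on their centre line; the grasp point (between the pads) lies 19 mm behind it; z points along the fingers, x is the direction in which the jaws open and shut, and the axes are right-handed (so a half turn about z gives the same grasp; the last joint's range is limited). The gripper opens to 87 mm and grips with 3 to 60 N. Pads are 19 mm wide; open, the fingers measure 117 mm over their backs; the gripper's body (75 mm by 190 mm) begins 51 mm behind the grasp point.
Start: joints at [-53.824, 22.042, 0.453, 0, -68.411, -14.817], TCP at [0.228, -0.582, 0.183] pointing down, gripper open.
Joint ranges: [-179.83, 179.83], [-69.29, 118.12], [-61.27, 80.66], [-181.25, 117.63], [-171.15, -9.14], [-177.46, 177.46]. Speed limits (degrees/s): [159.86, 159.86, 180, 180, 180, 180].

INTERFACE

Orientations are given as a 3x3 rotation matrix whose columns are the frame's x, y, z axes.
In Python, from station import r gives the robot as it stands.
- The arm moves only by the tool move_arm, never from a script. Its argument "series" is a list that holds one entry, the list of rows, each a list of 7 numbers: the shift along the tool's x, y, z in cm, then the turn, a rotation vector about the tool's x, y, z in degrees, then the opening, from -1 (shut) to 1 (fully open). In form: [[[dx, dy, dz, wx, wy, wz, fingers], ...]]. A call has 1 to 12 rows; each row shifts and turns the commanded pose from where the row before left it, along the tool's axes as they then stand; what a row does not reach is not made up. A row lasts 1/8 s, in which the tool goes at most 62.5 mm and 10.7 degrees, less where a joint would pass 70% of its speed; a pose out of reach is approached as far as the arm can. A call is refused whole if a number of a shift passes 6.25 or a number of a turn 10.7, either way. A call with a gripper value outside its range is refused whole. The fingers move at their own pace and stop on an object; the grip force is fixed at half the most. Time passes only in rows, so rows that do not move let the fingers close. It gives the time, the measured TCP pose, the force and the opening at its end, in the units of the state.
- r.sense(): the state, without advancing time (a new reading comes with each control period).
- r.capture(name): name is "side" or "top" or "wrist"; returns a dict with "color" (384x512x3 uint8, blue, green, red), "fx", "fy", "cx", "cy" (pixels), "rvec" (rotation vector, rad) and "tvec" (3), from world to camera coordinates, as OpenCV has them; the wrist camera has in their place "tool_from_camera" (4x4, takes a point from camera to tool coordinates, whose origin is the TCP and whose axes are the tool frame's). Camera axes: x right, y down, z forward; pixel columns grow to the right and rows downward; lengths in m; the calibration is good to about 2 mm. A picture is of the moment at which its call begins: read the wrist's pose just before it. There is no depth.
- r.finish_job(): hands the job in, once; it reports no verdict.
The state is a dict: "time_s": time; "joints": joint angles; "joint_velocities": joint speeds; "effort": joint torques, N m; "tcp_pos": TCP position; "ee_rot": TCP orientation; "wrist_force": force on the tool from outside, world axes, zero at the start; "moment": the same for the moment, N m; "gripper_width": opening from 0.0 (shut) to 1.0 (fully open).
Only numpy, scipy, OpenCV 4.12 (cv2) and the standard library are available. Lean on these libraries where they do the work, as an engineer would, in place of code of your own. Each camera call takes 0.05 s, during which the arm holds its last target.

TASK

Clamp the teal note pad in its little blue screw press: work the orange-knobbed ratchet handle back and forth between the columns, clockwise strokes (seen from above) driving the screw, until the screw turns no further. Let go of the handle at the end, and leave the handle of the empty grey press (black knob) as it is.

Things in the scene. Friction and masses are not known exactly. Their poses are not given: they have to be found in the camera images.
- pad_press: Blue press holding the teal pad, fixed to the desk: base 130x130x14 mm, 4 steel columns 54 mm from centre in x and y, tops 114 mm up; dark ratchet head 60 mm across, top 115 mm up. Origin: base centre, at desk height. z: axis of screw and handle. x (away from robot): middle of the swing; columns stop the handle 0.58 rad either side. Clockwise strokes drive the screw, back strokes click free.
- pad_press_knob (a point): Grip point of the blue press's orange knob: on its centre line, 105 mm from the press's axis, 139 mm above the desk. Upright round peg, 16 mm across, from 108 to 158 mm above the desk; it spins freely. All else near it is under 116 mm. Starts within 0.45 rad of mid-swing. A driving stroke takes about 3 to 4 N here, after up to 0.31 rad of free play (one tooth).
- pad_press_screw (a joint): Turn of the blue press's screw (rad), growing clockwise seen from above: 0 open, 2.2 end stop, where the round 60 mm aluminium plate is down on the pad; it sinks 5 mm per rad. Starts at 0 to 0.4; one full swing gives 0.8 to 1.16, so it takes two or three. At the end stop the ratchet slips harmlessly (about 6 N at the knob): a stroke too many does no harm.
- spare_press_knob (a point): Centre of the black knob on the handle of the second press, which is alike in size and shape but grey and empty. It stands to the left or right of the blue one and must stay where it is.

How it is judged:
By the outcome, as a careful person would: the job done as asked, in the order asked, and still so for the second after the job is handed in, with the robot touching nothing.
It also fails if it takes over 58 s, if anything falls off the work surface, if the arm or the gripper's body presses on something with over 40 N, if the wrist force passes 120 N, or if a joint passes its speed limit or range.

## Working session

There is one attempt and no reset: what is moved stays moved. The work goes in short steps, Python scripts to look and compute and a tool call to move; the robot and the scene stay as the last step left them, time stands still between calls to the robot, and variables do not carry over. Pictures are saved under pics/ and viewed, and the job is handed in when it is done.

Besides the shell and the picture viewer there is one more tool, called after "Emit:" as a command line: name --argument value ..., lists and objects as JSON in quotes. move_arm: Moves the arm, as the interface text tells. Its arguments: {"type":"object","properties":{"series":{"type":"array","items":{"type":"array","items":{"type":"array","items":{"type":"number"}}}}},"required":["series"]}

```bash
mkdir -p pics; cat > h.py <<'E'
import numpy as np, cv2, pickle
from station import r
def cap(n,f):
    s=r.sense(); c=r.capture(n); c['s']=s; pickle.dump(c,open(f'pics/{f}.pkl','wb')); cv2.imwrite(f'pics/{f}.png',c['color']); return c
def ray(c,u,v):
    d=np.array([(u-c['cx'])/c['fx'],(v-c['cy'])/c['fy'],1.])
    if 'rvec' in c:
        R=cv2.Rodrigues(np.array(c['rvec'],float))[0]; t=np.array(c['tvec'],float).ravel()
        return -R.T@t, R.T@d
    T=np.array(c['tool_from_camera']); R=np.array(c['s']['ee_rot']); p=np.array(c['s']['tcp_pos'])
    return R@T[:3,3]+p, R@T[:3,:3]@d
def atz(c,u,v,z):
    o,d=ray(c,u,v); return o+d*(z-o[2])/d[2]
def proj(c,P):
    P=np.array(P,float).reshape(-1,3)
    return cv2.projectPoints(P,np.array(c['rvec'],float),np.array(c['tvec'],float),np.array([[c['fx'],0,c['cx']],[0,c['fy'],c['cy']],[0,0,1]]),None)[0].reshape(-1,2)
E
python3 - <<'E'
from h import *
for n in('top','side','wrist'):
    c=cap(n,n+'0')
s=r.sense();print(s)
E
```

```text
{'time_s': 0.15, 'joints': array([-5.38258766e+01,  2.20823625e+01,  3.98593037e-01, -1.93879045e-02,
       -6.84109507e+01, -1.48169813e+01]), 'joint_velocities': array([-0.0772967 , -0.10142983,  0.22795298,  0.15305998, -0.05565897,
       -0.06391691]), 'effort': array([-2.45909596e-04, -3.91053593e+01,  1.87585759e+01,  4.22230080e+00,
        1.23881997e-02, -1.48282811e-04]), 'tcp_pos': array([ 0.2274381 , -0.58160161,  0.18190151]), 'ee_rot': array([[-3.64063433e-01,  9.31373875e-01, -7.21772811e-04],
       [ 9.31372642e-01,  3.64064129e-01,  1.52018985e-03],
       [ 1.67863670e-03, -1.18793916e-04, -9.99998584e-01]]), 'wrist_force': array([0.52922616, 0.51351971, 0.27768254]), 'moment': array([-0.02992899, -0.03248776, -0.00810685]), 'gripper_width': 1.002924172335741}
```

View pics/top0.png

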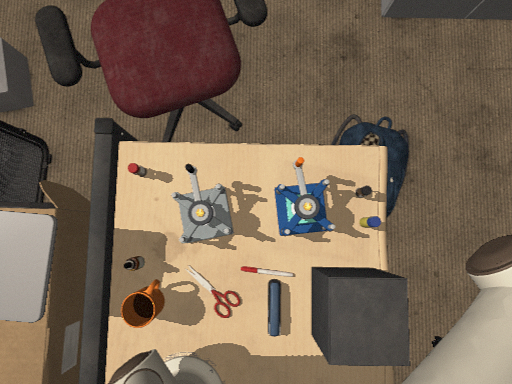

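View pics/side0.png

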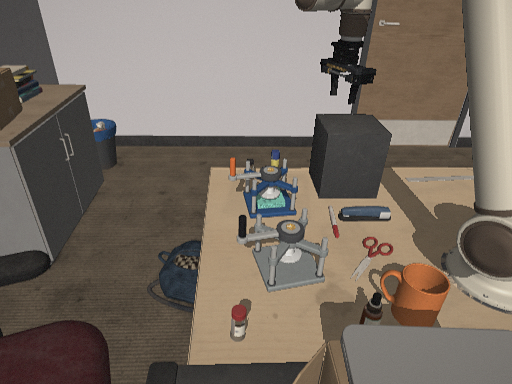

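View pics/wrist0.png

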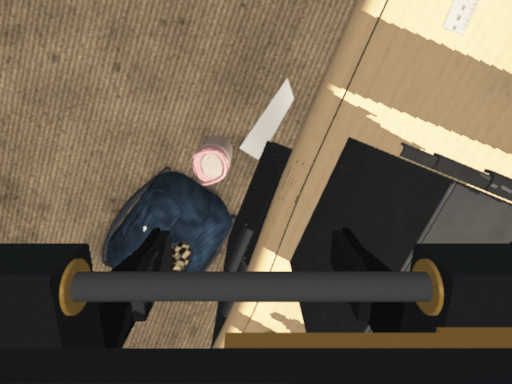

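```bash
python3 - <<'E'
from h import *
c=pickle.load(open('pics/top0.pkl','rb'))
print(proj(c,[[0,0,0],[.5,0,0],[.5,.2,0],[.5,-.2,0]]).round(1))
im=c['color'][140:250,260:390]; cv2.imwrite('pics/t1.png',cv2.resize(im,None,fx=6,fy=5.45,interpolation=cv2.INTER_CUBIC) if 0 else cv2.resize(im,(708,600),interpolation=cv2.INTER_CUBIC))
c=pickle.load(open('pics/side0.pkl','rb'))
im=c['color'][140:225,220:320]; cv2.imwrite('pics/s1.png',cv2.resize(im,(700,595),interpolation=cv2.INTER_CUBIC))
E
```

```text
[[184.6 395.9]
 [191.3 200.4]
 [117.2 199.2]
 [265.2 201.6]]
```

View pics/t1.png

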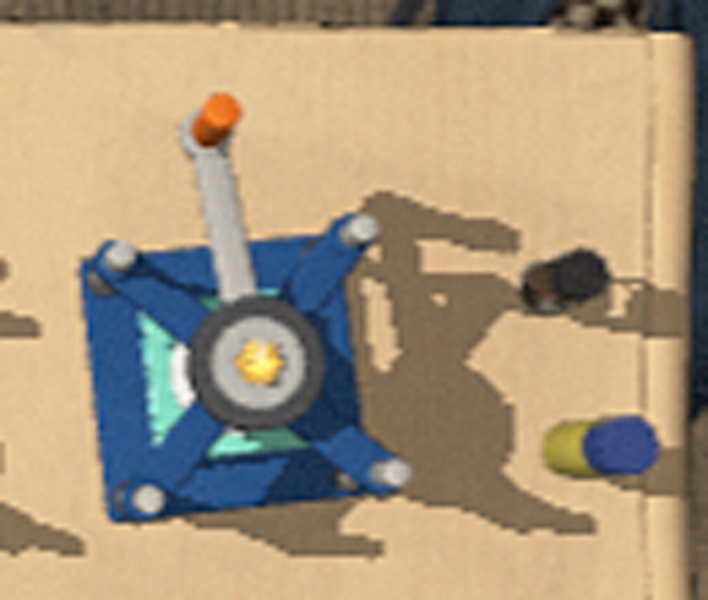

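View pics/s1.png

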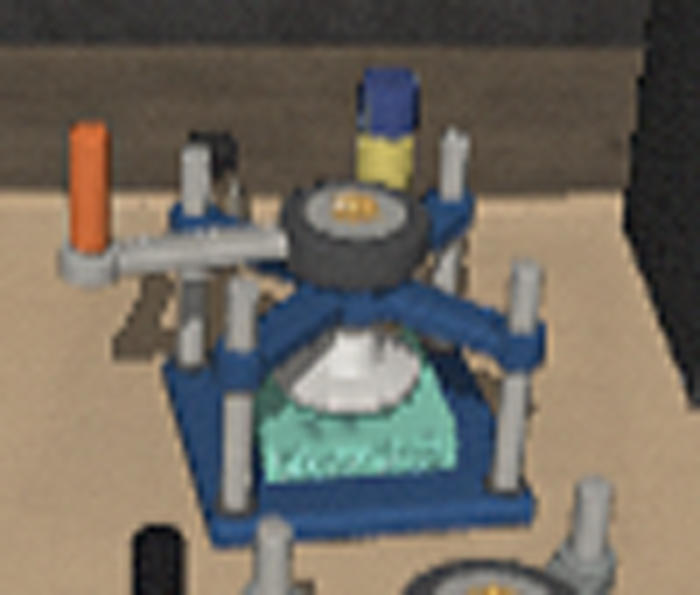

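```bash
cat >> h.py <<'E'
def T(c,x,y,z): return atz(c,260+(x+.5)/5.446-.5,140+(y+.5)/5.4545-.5,z)
E
python3 - <<'E'
from h import *
c=pickle.load(open('pics/top0.pkl','rb')); s=pickle.load(open('pics/side0.pkl','rb'))
cols=np.array([T(c,*p,.114) for p in[(120,256),(359,229),(395,471),(149,498)]])
print(cols.round(4)); ctr=cols.mean(0); print('ctr',ctr, 'head',T(c,257,363,.115))
d=((cols[0]+cols[1])-(cols[2]+cols[3]));print('yaw',np.degrees(np.arctan2(d[1],d[0])))
e=((cols[0]+cols[3])-(cols[2]+cols[1]));print('yaw2',np.degrees(np.arctan2(-e[0],e[1])))
k=T(c,224,104,.158);kb=T(c,208,132,.108);print('knob',k,kb,np.linalg.norm((k-ctr)[:2]),np.degrees(np.arctan2(k[1]-ctr[1],k[0]-ctr[0])))
print('side knob px',proj(s,[[*k[:2],.158],[*k[:2],.108]]),'seen',220+88/7,140+124/7,220+90/7,140+250/7)
print('side head',proj(s,[[*ctr[:2],.115]]),220+355/7,140+210/7)
print('spare', [atz(c,189.5,168,.158),atz(c,200,212,.115)])
print('box', [atz(c,u,v,.2) for u,v in((312,267),(405,277),(325,364))])
E
```

```text
[[ 0.5279 -0.2336  0.114 ]
 [ 0.5416 -0.3389  0.114 ]
 [ 0.4359 -0.3538  0.114 ]
 [ 0.4226 -0.2469  0.114 ]]
ctr [ 0.48200211 -0.29332001  0.114     ] head [ 0.48179559 -0.29368963  0.115     ]
yaw 7.611977827851545
yaw2 7.272622240566245
knob [ 0.58748874 -0.27289808  0.158     ] [ 0.58491554 -0.27308265  0.108     ] 0.10744526103592689 10.956765056324176
side knob px [[231.31050163 157.17268832]
 [231.40433765 174.15934064]] seen 232.57142857142858 157.71428571428572 232.85714285714286 175.71428571428572
side head [[270.41208175 168.24947903]] 270.7142857142857 170.0
spare [array([ 0.56149036, -0.01939536,  0.158     ]), array([ 0.46374665, -0.04047876,  0.115     ])]
box [array([ 0.34846171, -0.29057351,  0.2       ]), array([ 0.33087031, -0.48544693,  0.2       ]), array([ 0.1546278 , -0.31654256,  0.2       ])]
```

```bash
python3 - <<'E'
from h import *
s=pickle.load(open('pics/side0.pkl','rb'));c=pickle.load(open('pics/top0.pkl','rb'))
for z in(.15,.2,.25,.3):
    p=[atz(c,u,v,z) for u,v in((312,267),(405,277))]; print(z,p,proj(s,p))
a=np.radians(7.45);R=np.array([[-np.sin(a),np.cos(a),0],[np.cos(a),np.sin(a),0],[0,0,-1]]).T
C=np.array([.4818,-.2935,0]); P=np.array(r.sense()['tcp_pos'])
print('tcp in press frame (tool axes) mm',R.T@(P-C)*1000)
k=R.T@(np.array([.587,-.273,.12])-C)*1000;print('knob',k)
E
```

```text
0.15 [array([ 0.34334283, -0.29947747,  0.15      ]), array([ 0.3245804 , -0.50732326,  0.15      ])] [[322.16931755 155.70351546]
 [313.94292815 127.2307692 ]]
0.2 [array([ 0.34846171, -0.29057351,  0.2       ]), array([ 0.33087031, -0.48544693,  0.2       ])] [[323.44282925 139.79256584]
 [315.21378922 114.43878069]]
0.25 [array([ 0.35358059, -0.28166955,  0.25      ]), array([ 0.33716022, -0.46357059,  0.25      ])] [[324.81400703 122.66139961]
 [316.59467708 100.53930577]]
0.3 [array([ 0.35869948, -0.27276559,  0.3       ]), array([ 0.34345014, -0.44169426,  0.3       ])] [[326.29453395 104.16405142]
 [318.10052686  85.38201335]]
tcp in press frame (tool axes) mm [-252.68876871 -289.57020188 -181.90150791]
knob [   6.6866157   106.96999192 -120.        ]
```

Emit:
move_arm --series '[[[0,0,-5,0,0,7,1],[0,0,-5,0,0,6.9,1],[0,0,-4,0,0,0,1],[0,4,0,0,0,0,1],[0,4,0,0,0,0,1],[0,4,0,0,0,0,1],[3,4,0,0,0,0,1],[4,4,0,0,0,0,1],[4,4,0,0,0,0,1],[4,4,0,0,0,0,1],[4,4,0,0,0,0,1],[0,0,0,0,0,0,1]]]'

```text
time_s: 1.65
tcp_pos: [0.5223, -0.3489, 0.322]
ee_rot: [[-0.135, 0.991, -0.001], [0.991, 0.135, 0.001], [0.001, -0.001, -1.0]]
wrist_force: [0.2, -0.8, 0.6]
gripper_width: 1.003
```

```bash
cat > st.py <<'E'
from h import *
a=np.radians(7.45);R=np.array([[-np.sin(a),np.cos(a),0],[np.cos(a),np.sin(a),0],[0,0,-1]]).T
C=np.array([.4818,-.2935,0])
s=r.sense();P=np.array(s['tcp_pos'])
q=R.T@(P-C)*1000
print('t',s['time_s'],'press mm (left,away,down)',q.round(1),'r',np.hypot(q[0],q[1]).round(1),'th',np.degrees(np.arctan2(q[0],q[1])).round(2))
print('rotvec err deg',np.degrees(cv2.Rodrigues(np.array(s['ee_rot']).T@R)[0].ravel()).round(2),'F',(R.T@s['wrist_force']).round(1),'w',round(s['gripper_width'],3))
E
python3 st.py
```

```text
t 1.65 press mm (left,away,down) [ -60.2   33.  -322. ] r 68.6 th -61.25
rotvec err deg [-0.04 -0.07  0.32] F [-0.9  0.1 -0.6] w 1.003
```

Emit:
move_arm --series '[[[3.3,3.7,2,0,0,0.3,1],[3.4,3.6,3,0,0,0,1],[0,0,2,0,0,0,1],[0,0,0,0,0,0,1]]]'

```text
time_s: 2.15
tcp_pos: [0.583, -0.2763, 0.2505]
ee_rot: [[-0.125, 0.992, -0.005], [0.992, 0.125, 0.001], [0.002, -0.005, -1.0]]
wrist_force: [0.4, -1.3, 0.1]
gripper_width: 1.002
```

```bash
python3 st.py; python3 - <<'E'
from h import *
for n in('top','wrist','side'): cap(n,n+'1')
E
```

```text
t 2.15 press mm (left,away,down) [   4.   102.6 -250.5] r 102.6 th 2.22
rotvec err deg [-0.27 -0.11 -0.3 ] F [-1.4  0.2 -0.1] w 1.002
```

View pics/wrist1.png

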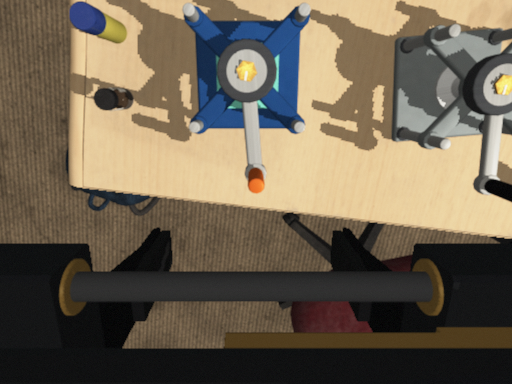

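View pics/side1.png

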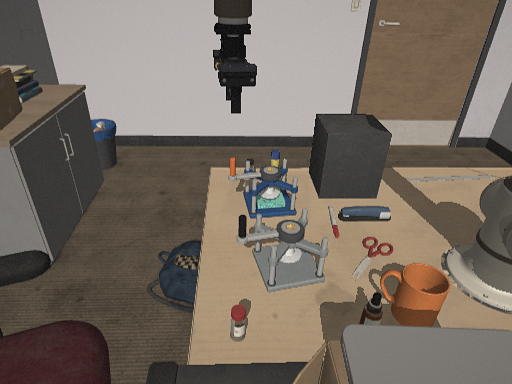

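```bash
python3 - <<'E'
from h import *
c=pickle.load(open('pics/wrist1.pkl','rb'))
im=c['color'][0:210,170:330]; cv2.imwrite('pics/w1.png',cv2.resize(im,None,fx=2.8,fy=2.8,interpolation=cv2.INTER_CUBIC))
print(np.array(c['tool_from_camera']).round(3))
cols=np.array([atz(c,u,v,.114) for u,v in((196,127),(299,127),(304,9),(189,10))]);print(cols.round(4),cols.mean(0))
print(atz(c,246.5,71,.115),atz(c,256.5,185,.158))
E
```

```text
[[ 1.     0.001  0.001 -0.   ]
 [-0.001  0.957  0.289 -0.081]
 [-0.    -0.289  0.957 -0.202]
 [ 0.     0.     0.     1.   ]]
[[ 0.5423 -0.339   0.114 ]
 [ 0.5291 -0.2342  0.114 ]
 [ 0.4219 -0.2476  0.114 ]
 [ 0.4361 -0.3537  0.114 ]] [ 0.4823293  -0.29360988  0.114     ]
[ 0.48236601 -0.29410127  0.115     ] [ 0.58375044 -0.27172208  0.158     ]
```

View pics/w1.png

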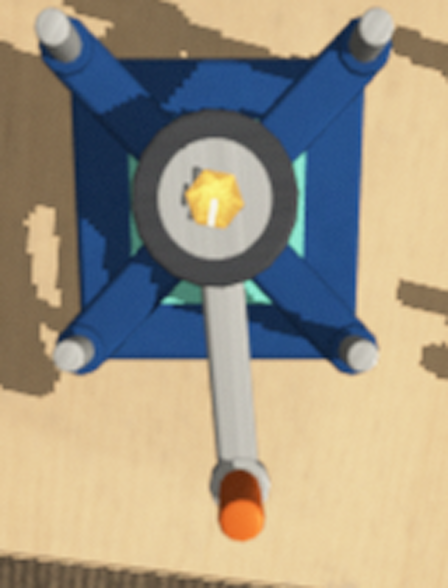

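Emit:
move_arm --series '[[[0.4,0.2,3,0,0,-0.3,1],[0,0,3,0,0,0,1],[0,0,2,0,0,0,1],[0,0,2,0,0,0,1],[0,0,0,0,0,0,1]]]'

```text
time_s: 2.92
tcp_pos: [0.5849, -0.2728, 0.1524]
ee_rot: [[-0.129, 0.992, -0.001], [0.992, 0.129, 0.0], [0.001, -0.001, -1.0]]
wrist_force: [0.8, -0.2, -0.8]
gripper_width: 1.003
```

```bash
python3 st.py
```

```text
t 2.925 press mm (left,away,down) [   7.2  104.9 -152.4] r 105.1 th 3.92
rotvec err deg [-0.08 -0.03 -0.06] F [-0.3  0.8  0.8] w 1.003
```

Good alignment; lower and close.

Emit:
move_arm --series '[[[0.05,0,1.5,0,0,0,1],[0,0,1.6,0,0,0,1],[0,0,0,0,0,0,1],[0,0,0,0,0,0,-1],[0,0,0,0,0,0,-1],[0,0,0,0,0,0,-1],[0,0,0,0,0,0,-1],[0,0,0,0,0,0,-1],[0,0,0,0,0,0,-1]]]'

```text
time_s: 4.05
tcp_pos: [0.5856, -0.2716, 0.1217]
ee_rot: [[-0.13, 0.992, -0.0], [0.992, 0.13, 0.0], [0.0, -0.0, -1.0]]
wrist_force: [-0.3, 0.2, 0.0]
gripper_width: 0.407
```

```bash
python3 st.py; python3 -c "
from h import *
for n in('top','wrist','side'): cap(n,n+'2')
"
```

```text
t 4.05 press mm (left,away,down) [   8.2  105.7 -121.7] r 106.0 th 4.45
rotvec err deg [-0.   -0.    0.01] F [ 0.3 -0.3 -0. ] w 0.407
```

View pics/side2.png

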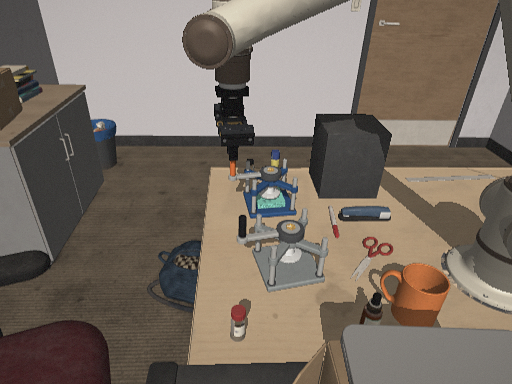

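View pics/wrist2.png

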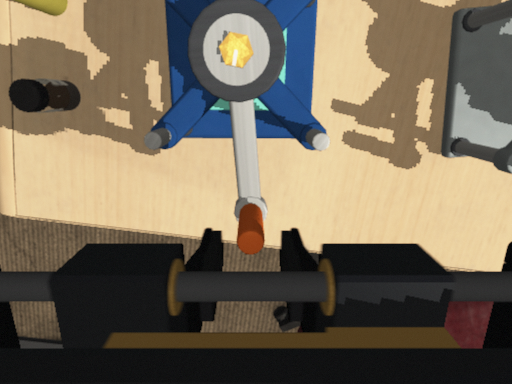

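Still closing (35 mm gap), peg centred. Keep closing.

Emit:
move_arm --series '[[[0,0,0,0,0,0,-1],[0,0,0,0,0,0,-1],[0,0,0,0,0,0,-1],[0,0,0,0,0,0,-1],[0,0,0,0,0,0,-1]]]'

```text
time_s: 4.82
tcp_pos: [0.5856, -0.2716, 0.1217]
ee_rot: [[-0.13, 0.992, -0.0], [0.992, 0.13, 0.0], [0.0, -0.0, -1.0]]
wrist_force: [0.7, -0.5, 0.4]
gripper_width: 0.008
```

```bash
python3 st.py
```

```text
t 4.825 press mm (left,away,down) [   8.2  105.7 -121.7] r 106.0 th 4.45
rotvec err deg [-0.   -0.    0.01] F [-0.6  0.6 -0.4] w 0.008
```

```bash
python3 -c "
from h import *
for n in('top','wrist','side'): c=cap(n,n+'3')
cv2.imwrite('pics/s3.png',cv2.resize(c['color'][110:210,200:300],(600,600),interpolation=cv2.INTER_CUBIC))
cv2.imwrite('pics/t3.png',cv2.resize(pickle.load(open('pics/top3.pkl','rb'))['color'][120:240,240:360],(600,600),interpolation=cv2.INTER_CUBIC))
"
```

```text
(no output)
```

View pics/s3.png

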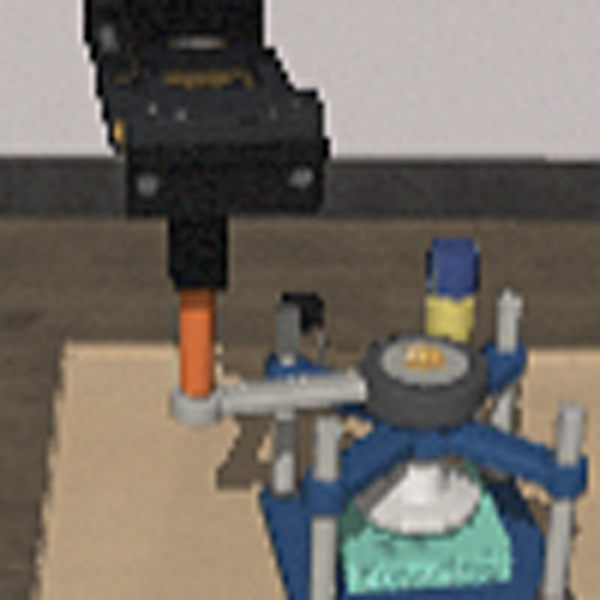

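View pics/wrist3.png

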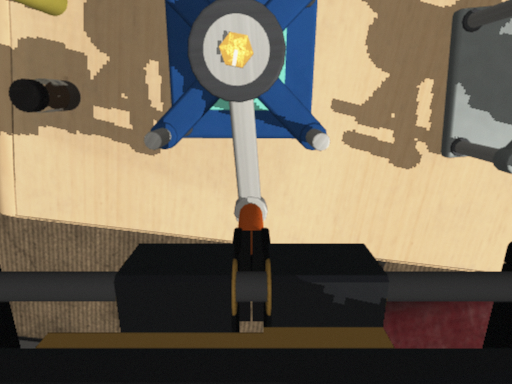

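View pics/t3.png

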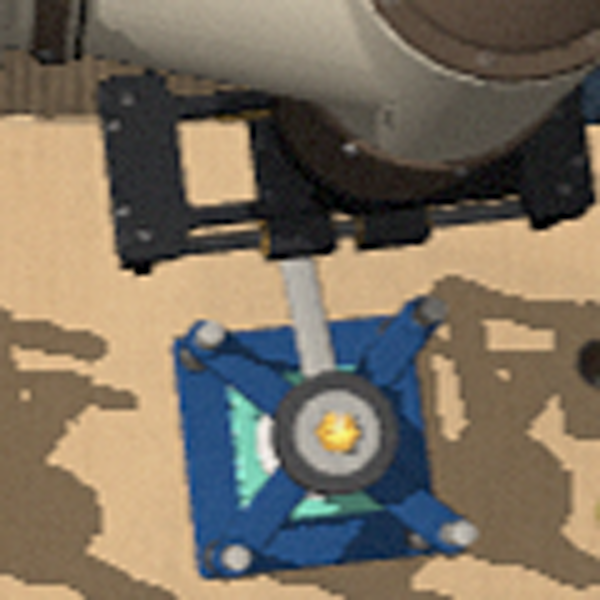

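```bash
python3 - <<'E'
from h import *
for n in '0123':
    c=pickle.load(open(f'pics/side{n}.pkl','rb'));s=c['s'];P=np.array(s['tcp_pos']);R=np.array(s['ee_rot'])
    w=.0435*s['gripper_width']
    print(n,P.round(4),proj(c,[P,P+R[:,0]*w,P-R[:,0]*w]).round(1).tolist())
c=pickle.load(open('pics/wrist3.pkl','rb'));print(c['fx'],c['cx'],c['cy'])
T=np.linalg.inv(np.array(c['tool_from_camera']))
for p in([0,0,0],[0,0,-.036],[0,-.0095,0]):
    q=T@np.array([*p,1]);print(c['fx']*q[0]/q[2]+c['cx'],c['fy']*q[1]/q[2]+c['cy'])
c=pickle.load(open('pics/wrist2.pkl','rb'));cv2.imwrite('pics/w2.png',cv2.resize(c['color'][180:330,180:320],None,fx=4,fy=4,interpolation=cv2.INTER_CUBIC))
c=pickle.load(open('pics/wrist3.pkl','rb'));cv2.imwrite('pics/w3.png',cv2.resize(c['color'][180:330,180:320],None,fx=4,fy=4,interpolation=cv2.INTER_CUBIC))
c=pickle.load(open('pics/side1.pkl','rb'));cv2.imwrite('pics/s1b.png',cv2.resize(c['color'][40:200,180:300],None,fx=3.7,fy=3.7,interpolation=cv2.INTER_CUBIC))
E
```

```text
0 [ 0.2274 -0.5814  0.1817] [[339.5, 110.3], [347.5, 114.4], [331.9, 106.4]]
1 [ 0.584  -0.2775  0.2536] [[232.5, 121.2], [234.8, 127.7], [230.4, 115.2]]
2 [ 0.5856 -0.2717  0.1218] [[232.1, 169.8], [232.8, 172.2], [231.5, 167.5]]
3 [ 0.5856 -0.2717  0.1217] [[232.1, 169.8], [232.1, 169.9], [232.1, 169.8]]
326.5945703487742 251.01624877803334 192.9467568043218
250.80395487688943 221.46946763316876
250.78838886551918 245.593273088032
250.81584406983754 207.92554199188507
```

View pics/w2.png

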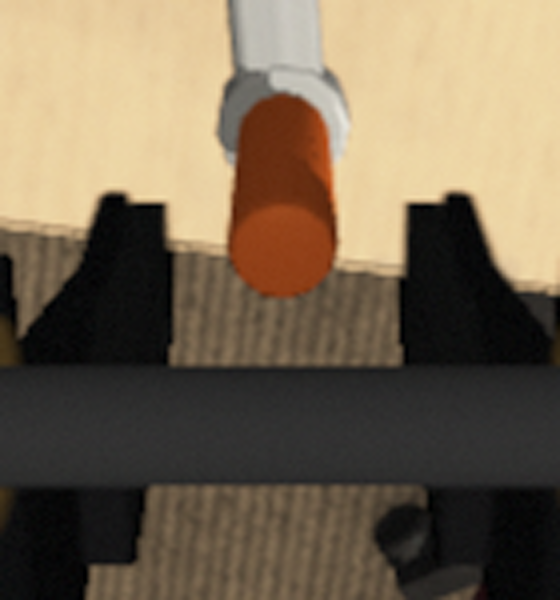

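View pics/w3.png

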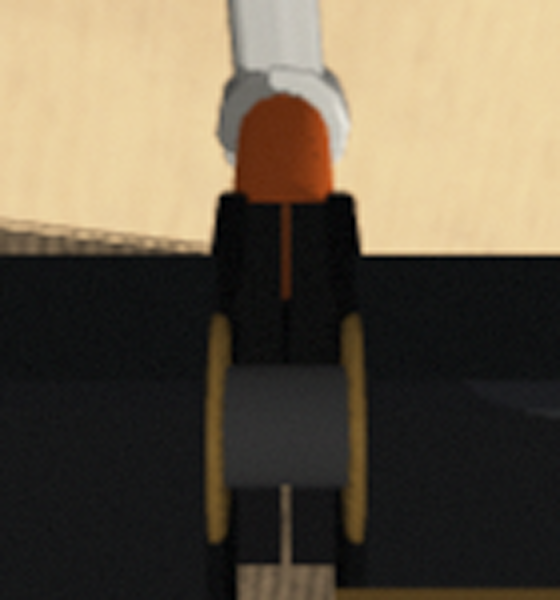

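View pics/s1b.png

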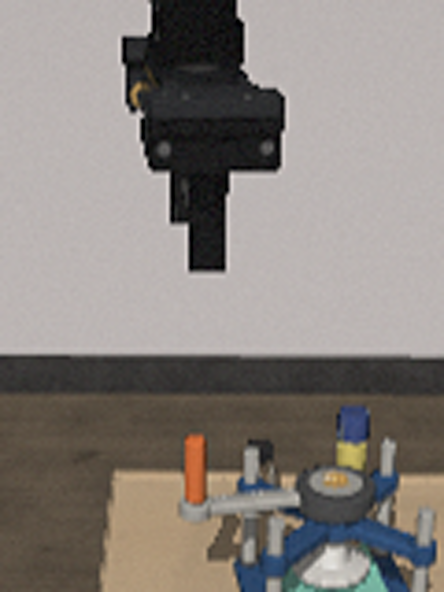

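```bash
python3 - <<'E'
from h import *
c=pickle.load(open(f'pics/side3.pkl','rb'));s=c['s'];P=np.array(s['tcp_pos']);R=np.array(s['ee_rot'])
for off in(0,.015,.095):
  for h in(.0,.03,.035,.04,.07,.09,.105,.12):
    a=P-R[:,2]*h+R[:,0]*off; print(off,h,proj(c,[a-R[:,1]*.0375,a,a+R[:,1]*.0375]).round(1).tolist())
c=pickle.load(open(f'pics/side1.pkl','rb'));s=c['s'];P=np.array(s['tcp_pos']);R=np.array(s['ee_rot'])
for h in(.03,.035,.04):print('s1',h,[proj(c,[P-R[:,2]*h+R[:,0]*o]).round(1).tolist() for o in(.0435,.0585)])
print('s1 body',[(h,proj(c,[P-R[:,2]*h+R[:,0]*.095]).round(1).tolist()) for h in(.07,.09,.105,.12)])
cv2.imwrite('pics/s3b.png',cv2.resize(pickle.load(open('pics/side3.pkl','rb'))['color'][90:190,195:275],None,fx=6,fy=6,interpolation=cv2.INTER_NEAREST))
E
```

```text
0 0.0 [[246.2, 169.0], [232.1, 169.8], [217.9, 170.7]]
0 0.03 [[246.4, 158.8], [232.1, 159.6], [217.6, 160.4]]
0 0.035 [[246.4, 157.0], [232.1, 157.8], [217.5, 158.6]]
0 0.04 [[246.4, 155.3], [232.0, 156.1], [217.5, 156.9]]
0 0.07 [[246.6, 144.6], [232.0, 145.4], [217.2, 146.1]]
0 0.09 [[246.8, 137.3], [232.0, 138.0], [217.0, 138.7]]
0 0.105 [[246.9, 131.7], [231.9, 132.4], [216.8, 133.0]]
0 0.12 [[247.0, 126.0], [231.9, 126.6], [216.6, 127.3]]
0.015 0.0 [[247.1, 171.6], [232.8, 172.5], [218.4, 173.4]]
0.015 0.03 [[247.3, 161.3], [232.8, 162.2], [218.1, 163.0]]
0.015 0.035 [[247.3, 159.6], [232.8, 160.4], [218.1, 161.3]]
0.015 0.04 [[247.4, 157.8], [232.8, 158.7], [218.0, 159.5]]
0.015 0.07 [[247.6, 147.1], [232.8, 147.8], [217.7, 148.6]]
0.015 0.09 [[247.8, 139.7], [232.7, 140.4], [217.5, 141.1]]
0.015 0.105 [[247.9, 134.0], [232.7, 134.7], [217.4, 135.4]]
0.015 0.12 [[248.0, 128.3], [232.7, 128.9], [217.2, 129.6]]
0.095 0.0 [[252.5, 187.2], [237.2, 188.3], [221.6, 189.4]]
0.095 0.03 [[252.8, 176.4], [237.2, 177.4], [221.4, 178.5]]
0.095 0.035 [[252.9, 174.6], [237.2, 175.6], [221.3, 176.6]]
0.095 0.04 [[253.0, 172.7], [237.2, 173.7], [221.3, 174.7]]
0.095 0.07 [[253.3, 161.4], [237.3, 162.3], [221.0, 163.2]]
0.095 0.09 [[253.5, 153.5], [237.3, 154.4], [220.9, 155.3]]
0.095 0.105 [[253.7, 147.5], [237.4, 148.4], [220.7, 149.2]]
0.095 0.12 [[253.9, 141.4], [237.4, 142.2], [220.6, 143.0]]
s1 0.03 [[[234.8, 115.4]], [[235.7, 117.7]]]
s1 0.035 [[[234.8, 113.4]], [[235.7, 115.6]]]
s1 0.04 [[[234.8, 111.2]], [[235.7, 113.4]]]
s1 body [(0.07, [[238.0, 105.6]]), (0.09, [[238.0, 96.2]]), (0.105, [[238.1, 89.0]]), (0.12, [[238.1, 81.7]])]
```

View pics/s3b.png

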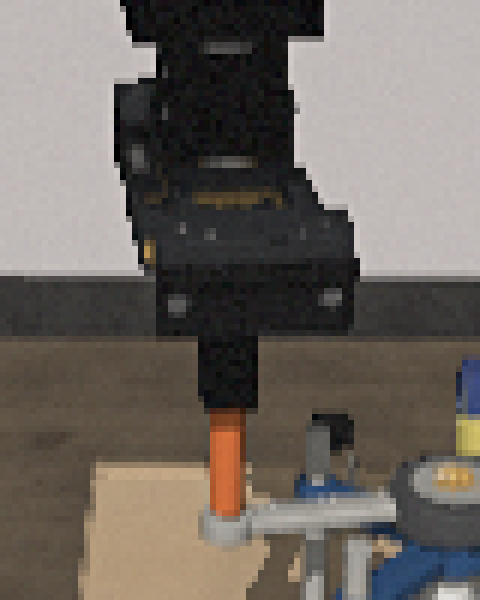

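The pictures show the fingertips about 36 mm above the reported TCP (side rows 158 and 113 against the projected 170 and 128, and the wrist view agrees). The fingers closed just above the peg. I'll reopen and go 36 mm lower in stages.

Emit:
move_arm --series '[[[0,0,-0.5,0,0,0,0.2],[0,0,0,0,0,0,0.2],[0,0,0,0,0,0,0.2],[0,0,0,0,0,0,0.2],[0,0,0,0,0,0,0.2],[0,0,0,0,0,0,0.2],[0,0,0,0,0,0,0.2]]]'

```text
time_s: 5.85
tcp_pos: [0.5856, -0.2716, 0.1267]
ee_rot: [[-0.13, 0.992, -0.0], [0.992, 0.13, 0.0], [0.0, -0.0, -1.0]]
wrist_force: [0.2, 0.2, -0.5]
gripper_width: 0.589
```

```bash
python3 st.py; python3 -c "
from h import *
c=cap('wrist','wrist4');cv2.imwrite('pics/w4.png',cv2.resize(c['color'][180:330,180:320],None,fx=4,fy=4,interpolation=cv2.INTER_CUBIC))"
```

```text
t 5.85 press mm (left,away,down) [   8.3  105.8 -126.7] r 106.1 th 4.47
rotvec err deg [-0.   -0.    0.01] F [0.2 0.3 0.5] w 0.589
```

View pics/w4.png

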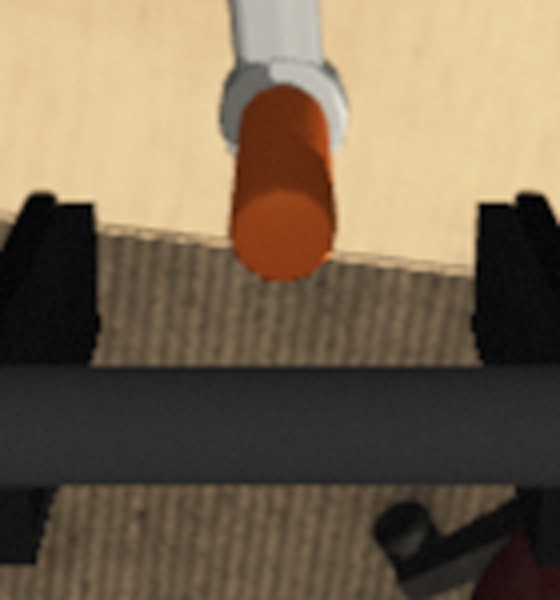

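Emit:
move_arm --series '[[[0,0,1,0,0,0,0.2],[0,0,1,0,0,0,0.2],[0,0,1,0,0,0,0.2],[0,0,1,0,0,0,0.2],[0,0,0,0,0,0,0.2]]]'

```text
time_s: 6.52
tcp_pos: [0.5848, -0.2714, 0.0853]
ee_rot: [[-0.13, 0.992, -0.002], [0.992, 0.13, 0.001], [0.001, -0.002, -1.0]]
wrist_force: [-0.2, 0.4, -0.3]
gripper_width: 0.599
```

```bash
python3 st.py; python3 -c "
from h import *
c=cap('side','side5');cv2.imwrite('pics/s5.png',cv2.resize(c['color'][110:210,200:300],None,fx=6,fy=6,interpolation=cv2.INTER_CUBIC))"
```

```text
t 6.525 press mm (left,away,down) [  8.5 105.  -85.3] r 105.3 th 4.65
rotvec err deg [-0.14 -0.06  0.01] F [ 0.4 -0.2  0.3] w 0.599
```

View pics/s5.png

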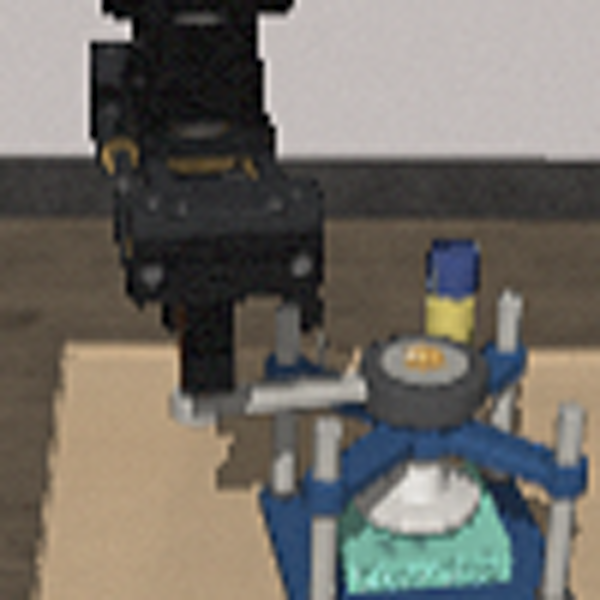

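Emit:
move_arm --series '[[[0,0,0,0,0,0,-1],[0,0,0,0,0,0,-1],[0,0,0,0,0,0,-1],[0,0,0,0,0,0,-1],[0,0,0,0,0,0,-1],[0,0,0,0,0,0,-1],[0,0,0,0,0,0,-1]]]'

```text
time_s: 7.45
tcp_pos: [0.5856, -0.2717, 0.0869]
ee_rot: [[-0.13, 0.992, 0.0], [0.992, 0.13, -0.0], [-0.0, 0.0, -1.0]]
wrist_force: [0.2, 0.4, 0.5]
gripper_width: 0.176
```

```bash
python3 st.py
```

```text
t 7.45 press mm (left,away,down) [  8.2 105.8 -86.9] r 106.1 th 4.41
rotvec err deg [0.01 0.01 0.01] F [ 0.4  0.2 -0.5] w 0.176
```

Emit:
move_arm --series '[[[1.0,-0.13,0,0,0,0,-1],[1.0,-0.23,0,0,0,0,-1],[0.97,-0.31,0,0,0,0,-1],[0.93,-0.41,0,0,0,0,-1],[0.73,-0.4,0,0,0,0,-1],[0,0,0,0,0,0,-1]]]'

```text
time_s: 8.2
tcp_pos: [0.5639, -0.227, 0.0868]
ee_rot: [[-0.13, 0.991, -0.001], [0.991, 0.13, 0.0], [0.001, -0.001, -1.0]]
wrist_force: [-3.8, -1.3, 2.2]
gripper_width: 0.169
```

```bash
python3 st.py
```

```text
t 8.2 press mm (left,away,down) [ 55.3  90.  -86.8] r 105.6 th 31.56
rotvec err deg [-0.08 -0.03  0.04] F [-0.8 -3.9 -2.2] w 0.169
```

Emit:
move_arm --series '[[[-0.9,0.37,0,0,0,0,-1],[-0.88,0.38,0,0,0,0,-1],[-0.9,0.29,0,0,0,0,-1],[-0.93,0.21,0,0,0,0,-1],[-0.95,0.13,0,0,0,0,-1],[-0.95,0.04,0,0,0,0,-1]]]'

```text
time_s: 8.95
tcp_pos: [0.5872, -0.2809, 0.0868]
ee_rot: [[-0.13, 0.992, 0.002], [0.992, 0.13, -0.0], [-0.0, 0.002, -1.0]]
wrist_force: [1.6, 4.9, 2.2]
gripper_width: 0.175
```

```bash
python3 st.py
```

```text
t 8.95 press mm (left,away,down) [ -1.2 106.2 -86.8] r 106.2 th -0.63
rotvec err deg [0.11 0.02 0.02] F [ 4.6  2.2 -2.2] w 0.175
```

Emit:
move_arm --series '[[[-0.95,-0.05,0,0,0,0,-1],[-0.94,-0.13,0,0,0,0,-1],[-0.93,-0.22,0,0,0,0,-1],[-0.9,-0.3,0,0,0,0,-1],[-0.88,-0.38,0,0,0,0,-1],[-0.83,-0.46,0,0,0,0,-1],[0,0,0,0,0,0,-1]]]'

```text
time_s: 9.82
tcp_pos: [0.5785, -0.3379, 0.0869]
ee_rot: [[-0.129, 0.992, 0.002], [0.992, 0.129, -0.002], [-0.002, 0.002, -1.0]]
wrist_force: [5.3, -0.6, -0.4]
gripper_width: 0.173
```

```bash
python3 st.py
```

```text
t 9.825 press mm (left,away,down) [-56.6  90.1 -86.9] r 106.4 th -32.11
rotvec err deg [ 0.11  0.1  -0.04] F [-1.3  5.1  0.4] w 0.173
```

Emit:
move_arm --series '[[[0.83,0.46,0,0,0,0,-1],[0.88,0.38,0,0,0,0,-1],[0.9,0.3,0,0,0,0,-1],[0.93,0.22,0,0,0,0,-1],[0.94,0.13,0,0,0,0,-1],[0.95,0.05,0,0,0,0,-1],[0.95,-0.04,0,0,0,0,-1],[0.95,-0.13,0,0,0,0,-1],[0.93,-0.21,0,0,0,0,-1],[0.9,-0.29,0,0,0,0,-1],[0.88,-0.4,0,0,0,0,-1],[0.9,-0.42,0,0,0,0,-1]]]'

```text
time_s: 11.32
tcp_pos: [0.564, -0.2275, 0.0869]
ee_rot: [[-0.13, 0.991, -0.0], [0.991, 0.13, -0.0], [-0.0, -0.0, -1.0]]
wrist_force: [2.3, 1.8, 1.2]
gripper_width: 0.175
```

```bash
python3 st.py
```

```text
t 11.325 press mm (left,away,down) [ 54.8  90.1 -86.9] r 105.4 th 31.3
rotvec err deg [-0.01  0.02  0.03] F [ 1.5  2.5 -1.2] w 0.175
```

Emit:
move_arm --series '[[[-0.9,0.4,0,0,0,0,-1],[-0.88,0.38,0,0,0,0,-1],[-0.9,0.29,0,0,0,0,-1],[-0.93,0.21,0,0,0,0,-1],[-0.95,0.13,0,0,0,0,-1],[-0.95,0.04,0,0,0,0,-1]]]'

```text
time_s: 12.08
tcp_pos: [0.587, -0.2796, 0.0869]
ee_rot: [[-0.13, 0.991, 0.002], [0.991, 0.13, 0.001], [0.001, 0.002, -1.0]]
wrist_force: [5.6, 4.0, 0.5]
gripper_width: 0.173
```

```bash
python3 st.py
```

```text
t 12.075 press mm (left,away,down) [ 1.000e-01  1.061e+02 -8.690e+01] r 106.1 th 0.05
rotvec err deg [ 0.14 -0.03  0.04] F [ 3.2  6.  -0.5] w 0.173
```

Emit:
move_arm --series '[[[-0.95,-0.05,0,0,0,0,-1],[-0.94,-0.13,0,0,0,0,-1],[-0.93,-0.22,0,0,0,0,-1],[-0.9,-0.3,0,0,0,0,-1],[-0.88,-0.38,0,0,0,0,-1],[-0.83,-0.46,0,0,0,0,-1],[0,0,0,0,0,0,-1]]]'

```text
time_s: 12.95
tcp_pos: [0.5788, -0.3374, 0.0869]
ee_rot: [[-0.129, 0.992, 0.003], [0.992, 0.129, -0.001], [-0.002, 0.003, -1.0]]
wrist_force: [6.5, -1.9, -0.7]
gripper_width: 0.174
```

```bash
python3 st.py
```

```text
t 12.95 press mm (left,away,down) [-56.1  90.5 -86.9] r 106.4 th -31.79
rotvec err deg [ 0.17  0.11 -0.01] F [-2.8  6.2  0.7] w 0.174
```

Emit:
move_arm --series '[[[0.83,0.44,0,0,0,0,-1],[0.88,0.36,0,0,0,0,-1],[0.9,0.3,0,0,0,0,-1],[0.93,0.22,0,0,0,0,-1],[0.94,0.13,0,0,0,0,-1],[0.95,0.05,0,0,0,0,-1],[0.95,-0.05,0,0,0,0,-1],[0.95,-0.13,0,0,0,0,-1],[0.93,-0.22,0,0,0,0,-1],[0.9,-0.29,0,0,0,0,-1],[0.88,-0.4,0,0,0,0,-1],[0.9,-0.42,0,0,0,0,-1]]]'

```text
time_s: 14.45
tcp_pos: [0.5639, -0.2273, 0.0869]
ee_rot: [[-0.13, 0.991, 0.002], [0.991, 0.13, -0.0], [-0.0, 0.002, -1.0]]
wrist_force: [4.0, 1.7, 0.4]
gripper_width: 0.169
```

```bash
python3 st.py
```

```text
t 14.45 press mm (left,away,down) [ 55.   90.  -86.9] r 105.5 th 31.44
rotvec err deg [0.09 0.01 0.03] F [ 1.2  4.2 -0.4] w 0.169
```

Emit:
move_arm --series '[[[-0.9,0.4,0,0,0,0,-1],[-0.88,0.38,0,0,0,0,-1],[-0.9,0.29,0,0,0,0,-1],[-0.93,0.21,0,0,0,0,-1],[-0.95,0.13,0,0,0,0,-1],[-0.95,0.04,0,0,0,0,-1]]]'

```text
time_s: 15.2
tcp_pos: [0.5869, -0.2788, 0.0869]
ee_rot: [[-0.131, 0.991, 0.004], [0.991, 0.131, 0.002], [0.001, 0.004, -1.0]]
wrist_force: [7.4, 7.7, 0.6]
gripper_width: 0.173
```

```bash
python3 st.py
```

```text
t 15.2 press mm (left,away,down) [  0.9 106.1 -86.9] r 106.1 th 0.49
rotvec err deg [ 0.24 -0.07  0.06] F [ 6.7  8.3 -0.6] w 0.173
```

Emit:
move_arm --series '[[[-0.95,-0.05,0,0,0,0,-1],[-0.94,-0.13,0,0,0,0,-1],[-0.93,-0.22,0,0,0,0,-1],[-0.9,-0.3,0,0,0,0,-1]]]'

```text
time_s: 15.7
tcp_pos: [0.5855, -0.3174, 0.0869]
ee_rot: [[-0.131, 0.991, 0.006], [0.991, 0.131, 0.0], [-0.0, 0.006, -1.0]]
wrist_force: [9.1, 5.1, 0.1]
gripper_width: 0.173
```

```bash
python3 st.py
```

```text
t 15.7 press mm (left,away,down) [-37.1  99.7 -86.9] r 106.4 th -20.43
rotvec err deg [0.32 0.02 0.07] F [ 3.9  9.6 -0.1] w 0.173
```

Emit:
move_arm --series '[[[-0.88,-0.38,0,0,0,0,-1],[-0.83,-0.46,0,0,0,0,-1],[0,0,0,0,0,0,-1]]]'

```text
time_s: 16.08
tcp_pos: [0.5791, -0.3368, 0.0869]
ee_rot: [[-0.13, 0.992, 0.006], [0.992, 0.13, -0.001], [-0.002, 0.005, -1.0]]
wrist_force: [9.5, 1.0, -1.6]
gripper_width: 0.174
```

```bash
python3 st.py; python3 -c "
from h import *
c=cap('side','side6');cv2.imwrite('pics/s6.png',cv2.resize(c['color'][140:225,220:320],(700,595),interpolation=cv2.INTER_CUBIC))"
```

```text
t 16.075 press mm (left,away,down) [-55.5  90.9 -86.9] r 106.5 th -31.42
rotvec err deg [0.31 0.1  0.01] F [-0.2  9.5  1.6] w 0.174
```

View pics/s6.png

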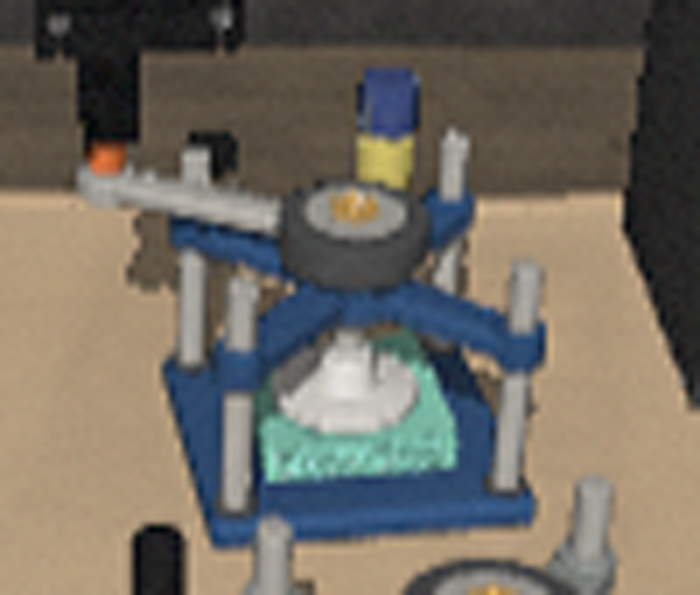

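Emit:
move_arm --series '[[[0.83,0.39,0,0,0,0,-1],[0.88,0.33,0,0,0,0,-1],[0.9,0.28,0,0,0,0,-1],[0.93,0.2,0,0,0,0,-1],[0.94,0.13,0,0,0,0,-1],[0.95,0.05,0,0,0,0,-1],[0.95,-0.05,0,0,0,0,-1],[0.95,-0.13,0,0,0,0,-1],[0.93,-0.22,0,0,0,0,-1],[0.9,-0.29,0,0,0,0,-1],[0.88,-0.4,0,0,0,0,-1],[0.85,-0.4,0,0,0,0,-1]]]'

```text
time_s: 17.62
tcp_pos: [0.5639, -0.2272, 0.0869]
ee_rot: [[-0.131, 0.991, 0.005], [0.991, 0.131, 0.001], [-0.0, 0.006, -1.0]]
wrist_force: [7.8, 4.2, -1.0]
gripper_width: 0.174
```

```bash
python3 st.py
```

```text
t 17.625 press mm (left,away,down) [ 55.1  90.  -86.9] r 105.5 th 31.48
rotvec err deg [0.32 0.   0.06] F [3.1 8.3 1. ] w 0.174
```

Emit:
move_arm --series '[[[-0.9,0.4,0,0,0,0,-1],[-0.88,0.38,0,0,0,0,-1],[-0.9,0.29,0,0,0,0,-1],[-0.93,0.21,0,0,0,0,-1],[-0.95,0.13,0,0,0,0,-1],[-0.95,0.04,0,0,0,0,-1]]]'

```text
time_s: 18.38
tcp_pos: [0.5871, -0.2792, 0.087]
ee_rot: [[-0.131, 0.991, 0.008], [0.991, 0.131, 0.002], [0.001, 0.008, -1.0]]
wrist_force: [11.3, 8.1, -1.6]
gripper_width: 0.176
```

```bash
python3 st.py
```

```text
t 18.375 press mm (left,away,down) [  0.5 106.2 -87. ] r 106.2 th 0.29
rotvec err deg [ 0.47 -0.03  0.09] F [ 6.6 12.3  1.6] w 0.176
```

Emit:
move_arm --series '[[[-0.95,-0.05,0,0,0,0,-1],[-0.94,-0.13,0,0,0,0,-1]]]'

```text
time_s: 18.62
tcp_pos: [0.5881, -0.2988, 0.0869]
ee_rot: [[-0.131, 0.991, 0.009], [0.991, 0.131, 0.001], [-0.001, 0.009, -1.0]]
wrist_force: [12.0, 6.1, -2.1]
gripper_width: 0.173
```

```bash
python3 st.py
```

```text
t 18.625 press mm (left,away,down) [-19.  104.7 -86.9] r 106.4 th -10.3
rotvec err deg [0.51 0.03 0.09] F [ 4.5 12.7  2.1] w 0.173
```

Emit:
move_arm --series '[[[-0.93,-0.24,0,0,0,0,-1],[-0.9,-0.32,0,0,0,0,-1]]]'

```text
time_s: 18.88
tcp_pos: [0.5854, -0.3185, 0.087]
ee_rot: [[-0.131, 0.991, 0.01], [0.991, 0.131, -0.001], [-0.002, 0.01, -1.0]]
wrist_force: [13.0, 3.6, -3.5]
gripper_width: 0.175
```

```bash
python3 st.py
```

```text
t 18.875 press mm (left,away,down) [-38.2  99.5 -87. ] r 106.6 th -21.0
rotvec err deg [0.57 0.11 0.09] F [ 1.9 13.4  3.5] w 0.175
```

Emit:
move_arm --series '[[[-0.88,-0.4,0,0,0,0,-1],[-0.83,-0.48,0,0,0,0,-1],[0,0,0,0,0,0,-1]]]'

```text
time_s: 19.25
tcp_pos: [0.5786, -0.3383, 0.087]
ee_rot: [[-0.13, 0.991, 0.01], [0.991, 0.13, -0.003], [-0.004, 0.01, -1.0]]
wrist_force: [13.2, -1.3, -4.8]
gripper_width: 0.173
```

```bash
python3 st.py; python3 -c "
from h import *
c=cap('side','side7');cv2.imwrite('pics/s7.png',cv2.resize(c['color'][140:225,220:320],(700,595),interpolation=cv2.INTER_CUBIC))
a=pickle.load(open('pics/side6.pkl','rb'))['color'];z=pickle.load(open('pics/side0.pkl','rb'))['color']
d=lambda a,b:np.abs(a.astype(int)-b)[176:212,252:290].mean()
print(d(a,c['color']),d(z,a))"
```

```text
t 19.25 press mm (left,away,down) [-56.9  90.2 -87. ] r 106.6 th -32.27
rotvec err deg [0.56 0.23 0.03] F [-3.  12.9  4.8] w 0.173
2.0221734892787526 10.154483430799221
```

View pics/s7.png

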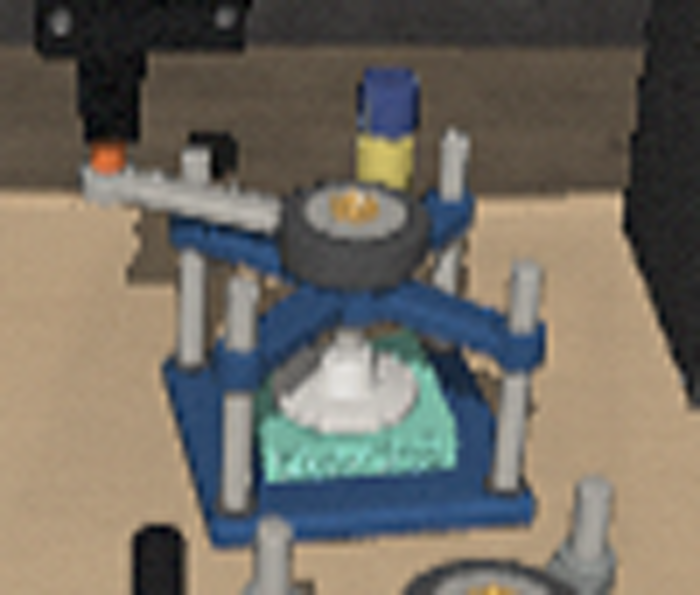

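Emit:
move_arm --series '[[[0,0,0,0,0,0,0.2],[0,0,0,0,0,0,0.2],[0,0,0,0,0,0,0.2],[0,0,0,0,0,0,0.2],[0,0,0,0,0,0,0.2],[0,0,-1,0,0,0,0.2],[0,0,-2,0,0,0,0.2],[0,0,-3,0,0,0,0.2],[0,0,-4,0,0,0,0.2],[0,0,-4,0,0,0,0.2],[0,0,-2,0,0,0,0.2],[0,0,0,0,0,0,0.2]]]'

```text
time_s: 20.8
tcp_pos: [0.5747, -0.3377, 0.2497]
ee_rot: [[-0.13, 0.992, 0.005], [0.992, 0.13, -0.002], [-0.003, 0.005, -1.0]]
wrist_force: [1.5, -0.3, -0.7]
gripper_width: 0.599
```

```bash
python3 st.py; python3 -c "
from h import *
c=cap('side','side8');cv2.imwrite('pics/s8.png',cv2.resize(c['color'][100:300,200:360],None,fx=3,fy=3,interpolation=cv2.INTER_CUBIC))
z=pickle.load(open('pics/side0.pkl','rb'))['color'];a=pickle.load(open('pics/side7.pkl','rb'))['color']
d=lambda a,b,s:np.abs(a.astype(int)-b)[s].mean()
print(d(a,c['color'],np.s_[176:212,252:290]),'spare',d(z,c['color'],np.s_[215:290,235:325]))
cap('wrist','wrist8');cap('top','top8')"
```

```text
t 20.8 press mm (left,away,down) [ -55.9   86.4 -249.7] r 102.9 th -32.92
rotvec err deg [0.27 0.15 0.02] F [-0.4  1.5  0.7] w 0.599
4.200536062378168 spare 1.7740246913580247
```

View pics/s8.png

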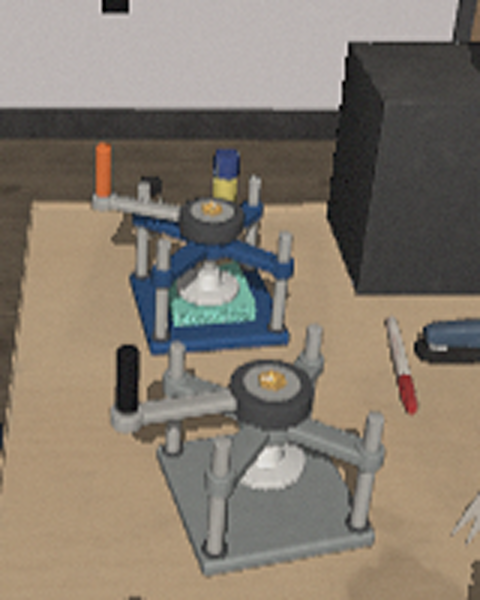

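View pics/wrist8.png

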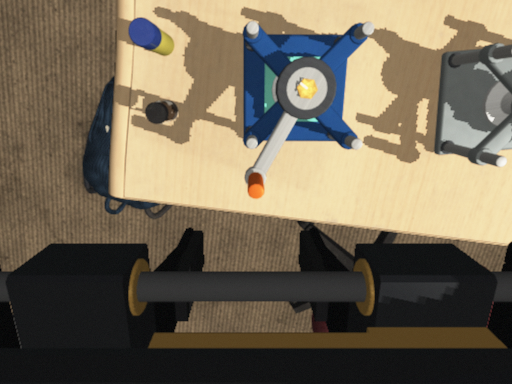

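```bash
python3 -c "
from h import *
L=[pickle.load(open(f'pics/side{n}.pkl','rb'))['color'] for n in '05678']
o=[cv2.resize(c[183:208,254:290],None,fx=4,fy=5,interpolation=cv2.INTER_CUBIC) for c in L]
cv2.imwrite('pics/cmp.png',np.hstack(o))
for c in L:
    g=c[183:208,254:290].astype(int); m=(g.min(2)>120)&(np.ptp(g,axis=2)<25); print(m.sum(),np.argwhere(m).mean(0).round(2), np.argwhere(m)[:,0].max())
"
```

```text
188 [10.42 13.89] 24
191 [10.51 13.67] 24
224 [12.41 13.5 ] 24
224 [12.34 13.59] 24
219 [12.44 13.55] 24
```

View pics/cmp.png

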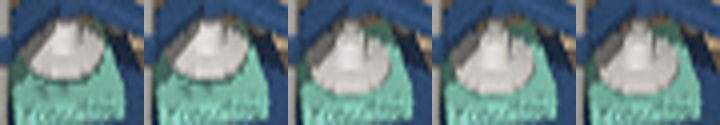

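The plate came down and hasn't moved since the third stroke (side6, side7 and side8 are identical). Handing in.

```bash
python3 -c "
from h import *
print(r.finish_job())"
```

```text
the job is handed in; nothing more can be done
None
```

The teal pad is clamped. I gripped the orange knob and made four full clockwise strokes, each about 1.1 rad, clicking back between them. Then I opened the fingers, lifted clear and handed the job in at about 21 s. The hand-in gave no verdict.

**Screw at the end stop:** The plate came down by about 3 px in the side camera, roughly 8–9 mm. It did not move during the fourth stroke or after release. Near mid-swing, the tangential force was about 3–5 N on the first two strokes and about 6.6 N on the last two, which fits the ratchet slipping at its stop. I had no direct reading of the screw angle.

**Grey press:** Its handle looked unchanged in the final side view, and I never went near it.

**What disagreed:**
- **Fingertips:** They sat about 36 mm above the reported TCP in the camera images. My first grasp therefore closed on air just above the peg. I reopened, went lower by that amount, and the second grasp held at about 15 mm opening on the 16 mm peg.
- **Sideways pull:** The outward force at the knob crept up to about 13 N over the strokes, with a tool tilt of about 0.6°. That stayed well under the limits and was gone after release.

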